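# Close the chamber and take a reading with the clamped alloy analyser

## Task

Push the sample chamber's open door fully shut so that it snaps home on its catch. Then, with the door shut, reach in under the lamp and squeeze the analyser's trigger fully against its grip, the grip held between the fingers, keep it squeezed for at least one second, and let it go so that the trigger springs back. Leave the other things on the bench where they are.

Things in the scene. Friction and masses are not known exactly. Their poses are not given: they have to be found in the camera images.
- stand: Analyser stand, fixed to the bench: aluminium base plate 250 (x) x 460 (y) x 15 mm, spanning x -105..+145, y -230..+230 about the origin, which lies on the bench. x points away from the robot at yaw 0, y left, z up. A chamber stands on its left half; on its right half a pistol-shaped analyser is clamped on its side, nose in the chamber's wall.
- chamber (a point): Centre of the roof of the grey sheet-metal sample chamber, 180 x 180 mm, in the stand frame x -40..+140, y +30..+210, roof 215 mm above the bench. It is open to the front (-x), where the door hangs.
- door_hinge (a point): Point on the door's vertical hinge line, on the chamber's left front edge (stand frame x -40, y +210), at the door's mid height (117 mm above the bench). Its axes turn with the door: y points from the free edge to the hinge, x into the chamber when shut.
- door_push (a point): Point on the outer face of the door, 130 mm from the hinge line, 174 mm above the bench; axes as door_hinge, pushed shut along +x. The door is a grey panel 176 wide, 14 thick, 24 to 210 mm above the bench, outer face 15 mm in front of the hinge line. A steel bar pull stands 27 mm off its lower part (160 mm from the hinge, 37 to 104 mm above the bench).
- door (a joint): Door angle in rad: 0 shut and home, grows as it swings out towards the robot. A sprung catch holds it off at about 0.1 and must be pushed past (a few N at the edge); then it snaps to 0 and stays.
- grip: Black rubber pistol grip, fixed, 34 (y) x 32 (z) mm, pointing to the robot and drooping 35 degrees. Origin: its centre at the place to squeeze. x runs up the grip to the analyser's body (60 thick in z, from x +55); the foot ends at x -82. y: along the squeeze, to the chamber; back of grip y -17, front +17. z: normal to the grip, leaning 35 degrees to the robot; fingers coming along -z straddle it.
- trigger (a joint): Trigger angle in rad: 0 released, 0.36 fully squeezed against the grip; a spring (about 9 N at 40 mm from the pivot) returns it.
- trigger_face (a point): Point on the outer face of the trigger, 40 mm from its pivot; moves with it. The trigger is a black bar 60 x 24 x 10 mm in front (+y) of the grip, pivoted at grip frame x +40, y +24, its free end near x -16, standing off. At rest this point is near x +4, y +43 in the grip frame; fully squeezed near x 0, y +29.
- lamp (a point): Middle of the white lamp bar, 24 mm thick and 250 mm long along the stand's y, 300 mm above the bench, straight above the trigger: a tool that comes straight down hits it.
- test_block: Bystander: steel disc 64 dia x 16 mm on the chamber's roof; origin at centre of underside.
- resin_mount: Bystander: black cylinder 40 dia x 22 mm on the bench before the stand; origin at centre of underside.
- rinse_bottle: Bystander: white bottle 60 dia x 150 mm, right of the stand; origin at centre of underside.
- sample_tray: Bystander: aluminium tray 100 x 150 x 30 mm on the left; origin at centre of underside.
- wrench: Bystander: steel wrench lying left of the stand; origin at centre of underside.
- caliper: Bystander: digital caliper 200 mm long lying flat before the stand; origin at centre of its beam's underside.

How it is judged:
By the outcome, as a careful person would: the job done as asked, in the order asked, and still so for the second after the job is handed in, with the robot touching nothing.
It also fails if it takes over 48 s, if anything falls off the work surface, if the arm or the gripper's body presses on something with over 40 N, if the wrist force passes 120 N, or if a joint passes its speed limit or range.

## Robot

A 7-joint arm with a two-finger parallel gripper is mounted at the origin on the work surface. World frame = base frame: x ahead of the robot, y to its left, z up, the work surface at z = 0. Lengths are in mm, angles in rad, forces in N, time in s.
With the tool pointing down it reaches from about 400 to 900 mm from the base axis. Payload 5.6 kg.
Tool frame: the origin (TCP) lies midway between the tips of the shut fingers; the grasp point (between the pads) lies 19 mm behind it; z points along the fingers, y is the line along which they close (so a half turn about z gives the same grasp; the last joint's range is limited). The gripper opens to 92 mm and grips with 3 to 60 N. Pads are 20 mm wide; open, the fingers measure 128 mm over their backs; the gripper's body (75 mm by 189 mm) begins 69 mm behind the grasp point.
Start: joints at [-1.265, 0.468, -0.012, 1.603, 0.006, 1.071, -0.056], TCP at [222.192, 610.852, 214.592] pointing down, gripper open.
Joint ranges: [-2.53, 2.53], [-0.31, 2.02], [-1.57, 1.55], [0.28, 2.44], [-1.29, 4.43], [0.15, 1.84], [-2.92, 2.92]. Speed limits (rad/s): [2.57, 2.57, 3.14, 3.14, 3.14, 3.14, 3.14].

## Interface

Orientations are given as a rotation vector (axis times angle).
In Python, from cell import robot, grip, kin, viewer gives the robot as it stands. Calls block until the motion is done:
- robot.movep(position, orientation): joint-space move of the TCP to a pose.
- robot.servo_line(position, feed=150, rotation=None): straight line of the TCP; rotation=None keeps the orientation; feed is the mean speed in mm/s.
- robot.goto_joints(angles): joint-space move.
- grip(opening, newtons=None): opening from 0.0 (shut) to 1.0 (fully open); newtons is the grip in N (None keeps the last); returns when the fingers have stopped.
- robot.hold(seconds).
- kin.ik(position, orientation): joint angles nearest the present ones, or None.
- robot.observe(): the state.
- viewer.read_camera(name): name is "scene" or "side" or "wrist"; returns the picture (420x560x3 uint8, red, green, blue); there is no depth.
- viewer.camera_info(name): a dict with "camera_matrix" (3x3 intrinsics, pixels), "R" (3x3) and "t" (3): a world point X has camera coordinates R X + t. Camera axes: x right, y down, z forward; pixel columns grow to the right and rows downward; lengths in mm; the calibration is good to about 2 mm. A picture is of the moment at which its call begins: read the wrist's pose just before it. camera_info takes no time and is no camera call; for the wrist camera it gives the pose at the moment of the call.
A pose or a line that the arm cannot do raises robot.IKError and nothing moves.
- robot.job_done(): hands the job in; it is judged then, once.
Trained networks look in the newest picture that a camera, given by its name, has taken for a name from the list of things; names that differ only in an ending like _2 or _b are one class to them, and where a whole thing is asked for, a point or a joint stands for the part that bears it (a point fixed in the world has none). Each returns a list of dicts, best first, with "confidence" (0 to 1); they miss things now and then, are a little off and sometimes report something else, mostly with a low value. They report only what shows in the picture. A call takes as long as a camera call.
- viewer.silhouettes(name, camera): "mask" (420x560 bool, what is visible of it).
- viewer.pinpoint(name, camera): "at" ([x, y, z] in mm, in the coordinates of the camera as it stood for that picture, good to about 4 mm: a listed point, or the origin of a listed thing).
The state is a dict: "t": time; "joints": joint angles; "joint_velocities": joint speeds; "joint_torque": joint torques, N m; "tcp_pos": TCP position; "tcp_rot": TCP orientation; "contact_force": force on the tool from outside, world axes, zero at the start; "wrist_torque": the same for the moment, N m; "grip_width": opening from 0.0 (shut) to 1.0 (fully open); "grip_force": force on a finger pad.
Only numpy, scipy, OpenCV 4.12 (cv2) and the standard library are available. Lean on these libraries where they do the work, as an engineer would, in place of code of your own. Each camera call takes 0.05 s, during which the arm holds its last target. There are 200 camera calls.

## Working session

There is one attempt and no reset: what is moved stays moved. The work goes in short steps, each a Python script; the robot and the scene stay as the last script left them, time stands still between calls to the robot, and variables do not carry over. Pictures are saved under pics/ and viewed, at most 10 in all, crops included, and the job is handed in when it is done.

```bash
ls; mkdir -p pics; cat > h.py <<'E'
import numpy as np, cv2
from cell import robot, grip, kin, viewer
from scipy.spatial.transform import Rotation as Ro
def world(cam,p):
    i=viewer.camera_info(cam); return np.array(i["R"]).T@(np.array(p)-np.array(i["t"]))
def shot(cam,fn=None):
    im=viewer.read_camera(cam)
    if fn: cv2.imwrite("pics/"+fn,im[:,:,::-1])
    return im
def find(cam,names):
    for n in names:
        r=viewer.pinpoint(n,cam)
        print(cam,n,[(world(cam,d["at"]).round(1).tolist(),round(d["confidence"],2)) for d in r[:2]])
E
python3 - <<'E'
from h import *
a=shot("scene");b=shot("side")
cv2.imwrite("pics/a.png",a[:,:,::-1]);cv2.imwrite("pics/b.png",b[:,:,::-1])
N=["stand","chamber","door_hinge","door_push","grip","trigger_face","lamp","test_block","resin_mount","rinse_bottle","sample_tray","wrench","caliper"]
for c in("scene","side"):find(c,N)
for c in("scene","side"):
    i=viewer.camera_info(c);print(c,-np.array(i["R"]).T@i["t"])
print(robot.observe()["t"])
E
```

```text
pics
scene stand []
scene chamber [([721.8, 123.2, 217.9], 0.9)]
scene door_hinge [([616.3, 199.5, 114.4], 0.58)]
scene door_push [([502.1, 133.5, 172.4], 0.76), ([488.0, 260.2, -1.3], 0.16)]
scene grip [([659.5, -128.1, 116.3], 0.48)]
scene trigger_face []
scene lamp [([673.9, -104.2, 303.0], 0.75)]
scene test_block [([752.8, 126.7, 218.7], 0.66)]
scene resin_mount [([502.2, 131.7, 171.4], 0.74)]
scene rinse_bottle [([654.8, -316.1, -0.9], 0.73)]
scene sample_tray [([486.6, 259.3, 0.2], 0.87)]
scene wrench [([677.6, 319.9, 1.4], 0.57)]
scene caliper []
side stand [([690.3, 0.7, 3.4], 0.92)]
side chamber [([719.3, 125.2, 212.9], 0.88)]
side door_hinge [([615.6, 195.2, 116.3], 0.95)]
side door_push [([503.5, 130.7, 175.4], 0.72)]
side grip [([658.1, -130.0, 118.0], 0.72), ([675.5, -106.8, 304.7], 0.35)]
side trigger_face [([656.8, -90.9, 119.5], 0.69)]
side lamp [([674.4, -109.8, 307.8], 0.58)]
side test_block [([750.3, 121.3, 213.2], 0.85), ([660.4, -129.2, 118.0], 0.29)]
side resin_mount [([524.3, -5.3, 4.4], 0.68)]
side rinse_bottle [([650.1, -314.7, -0.2], 0.85)]
side sample_tray [([486.6, 261.8, 2.1], 0.89), ([658.8, -132.3, 120.0], 0.22)]
side wrench [([678.0, 315.1, 2.6], 0.51)]
side caliper [([529.7, -203.9, 1.9], 0.86), ([688.5, -0.5, 0.7], 0.47)]
scene [1239.17391721  368.34946747  753.94243598]
side [ 6.57545163e-01 -5.51292452e+02  9.46332589e+02]
1.4
```

View pics/a.png

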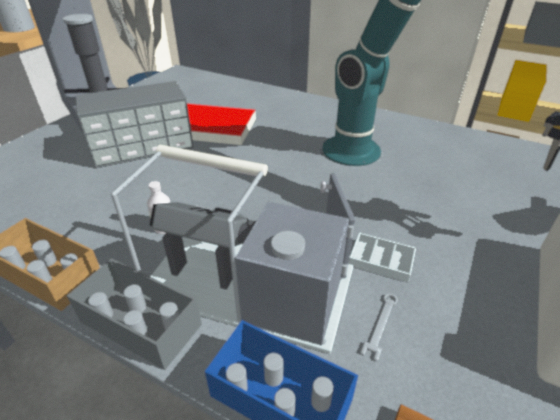

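View pics/b.png

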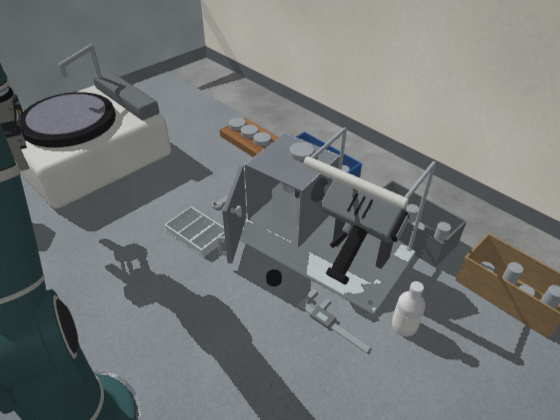

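The pictures agree with the networks. The door stands open towards the robot at about (340,205) in the scene view, and the grip is under the lamp at about (345,260) in the side view. Next I fit the stand frame and plan the push with IK checks.

```bash
cat >> h.py <<'E'
from scipy.optimize import least_squares
obs=[((50,120),(721.8,123.2)),((50,120),(719.3,125.2)),((-40,210),(616.3,199.5)),((-40,210),(615.6,195.2)),((0,0),(690.3,.7))]
def rot2(a): return np.array([[np.cos(a),-np.sin(a)],[np.sin(a),np.cos(a)]])
L=np.array([o[0] for o in obs],float);W=np.array([o[1] for o in obs])
fit=least_squares(lambda p:(L@rot2(p[2]).T+p[:2]-W).ravel(),[690,0,.16])
S=fit.x[:2];YAW=fit.x[2]; HINGE=S+rot2(YAW)@[-40,210]
def orient(yaw,down,flip=1):
    z=np.array([np.cos(down)*np.cos(yaw),np.cos(down)*np.sin(yaw),-np.sin(down)])
    y=flip*np.array([-np.sin(yaw),np.cos(yaw),0]); 
    return Ro.from_matrix(np.c_[np.cross(y,z),y,z]).as_rotvec()
def doorpose(th,gap,r=130,z=172,down=np.radians(45),flip=1,dyaw=0):
    p=HINGE+rot2(YAW-th)@[-15-gap,-r]
    return np.r_[p,z],orient(YAW-th+dyaw,down,flip)
E
python3 - <<'E'
from h import *
print(S,YAW,HINGE,fit.fun.round(1))
for w in((502.1,133.5),(503.5,130.7)):
    v=rot2(-YAW)@(np.array(w)-HINGE);print("theta",np.arctan2(-130,-15)-np.arctan2(v[1],v[0]))
for n,w in dict(grip=(659,-129),trig=(657,-91),lamp=(674,-107)).items(): print(n,rot2(-YAW)@(np.array(w)-S))
for f in(1,-1):
  for d in (35,50,65):
    for th in(1.1,.7,.3,0):
      print(f,d,th,(lambda q:None if q is None else np.round(q,2))(kin.ik(*doorpose(th,15,down=np.radians(d),flip=f))))
i=orient(YAW,np.radians(55));
for f in(1,-1): print("grip",kin.ik([659,-129,117],orient(YAW,np.radians(55),f)))
E
```

```text
[691.12986312  -2.00262524] 0.1706127794006902 [616.0555114  198.15691541] [-1.8  1.5  0.7 -0.5 -0.2 -1.3  0.5  3.   0.8 -2.7]
theta 1.1104381503947567
theta 1.0866121940955933
grip [ -53.22577646 -119.6982791 ]
trig [-48.74486028 -81.91043197]
lamp [ -34.70826501 -100.56449302]
1 35 1.1 [-1.36  0.55  0.58  2.14  0.84  0.95 -0.83]
1 35 0.7 [-1.18  0.39  0.47  2.39  1.5   0.74 -1.06]
1 35 0.3 None
1 35 0 [ 0.93  0.84 -1.32  2.38  2.44  0.83 -0.38]
1 50 1.1 [-1.19  0.39  0.5   2.13  0.7   0.87 -0.59]
1 50 0.7 [-1.03  0.25  0.45  2.31  1.12  0.58 -0.52]
1 50 0.3 [-0.76  0.21  0.45  2.36  1.77  0.22 -0.61]
1 50 0 [ 0.6   0.39 -0.86  2.24  1.88  0.27 -0.16]
1 65 1.1 [-0.98  0.3   0.42  2.09  0.45  0.8  -0.26]
1 65 0.7 [-0.83  0.22  0.39  2.19  0.53  0.57  0.16]
1 65 0.3 [-0.61  0.22  0.37  2.18  0.24  0.36  0.97]
1 65 0 [-0.43  0.27  0.31  2.11 -0.28  0.35  1.84]
-1 35 1.1 [-0.66  0.51 -0.29  2.09  1.11  1.29  2.09]
-1 35 0.7 [-0.59  0.37 -0.21  2.35  1.55  0.98  2.09]
-1 35 0.3 None
-1 35 0 [ 0.79  0.62 -1.1   2.39  2.6   0.68  2.45]
-1 50 1.1 [-0.56  0.38 -0.25  2.09  0.93  1.07  2.35]
-1 50 0.7 [-0.46  0.26 -0.19  2.27  1.23  0.73  2.54]
-1 50 0.3 [-0.93  0.22  0.64  2.37  1.83  0.17  2.45]
-1 50 0 [ 0.41  0.32 -0.64  2.25  2.01  0.18  2.8 ]
-1 65 1.1 [-0.43  0.3  -0.23  2.05  0.66  0.91  2.69]
-1 65 0.7 [-1.54  0.55  1.38  2.22 -0.46  0.52 -2.02]
-1 65 0.3 [-0.81  0.24  0.6   2.19  0.07  0.35 -2.01]
-1 65 0 [-0.7   0.3   0.64  2.12 -0.55  0.38 -1.05]
grip [ 0.98694483  0.67184061 -0.92274739  2.03501494  1.27493418  0.24620843
  0.88363428]
grip [ 0.44012863  0.46603832 -0.21514053  2.06671657 -1.20730254  0.16460077
  0.0332221 ]
```

```bash
cat > door.py <<'E'
from h import *
D=np.radians(62)
grip(0.0)
robot.movep(*doorpose(1.1,55,down=D))
for th in [1.1,.9,.7,.5,.3,.15,.07,0]:
    p,o=doorpose(th,10,down=D); robot.servo_line(p,feed=120,rotation=o)
    s=robot.observe();print(th,round(s["t"],2),np.round(s["contact_force"],1),np.round(np.array(s["tcp_pos"])-p,1))
for g in (7,4,1):
    p,o=doorpose(0,g,down=D); robot.servo_line(p,feed=60,rotation=o)
    s=robot.observe();f=np.array(s["contact_force"]);print(g,f.round(1))
    if np.linalg.norm(f)>20: break
shot("scene","c.png");find("scene",["door_push","door_hinge","grip"])
shot("side");find("side",["door_push","door_hinge","grip","trigger_face"])
shot("wrist","d.png")
E
python3 door.py
```

```text
1.1 5.07 [0.7 0.7 0.3] [-0.1  0.2 -0.1]
0.9 5.43 [ 0.8  0.2 -1.1] [-0.3  0.6  0.1]
0.7 5.8 [ 0.  -0.5 -0.1] [0.1 0.9 0.1]
0.5 6.22 [0.  1.  0.3] [ 0.1  1.1 -0. ]
0.3 6.73 [-0.2 -0.5  0.2] [-0.2  0.9 -0.3]
0.15 7.18 [-0.3 -0.   0.4] [-0.4  0.4 -0.3]
0.07 7.49 [-15.1   2.9   8.9] [-4.5  2.3 -2. ]
0 7.77 [-0.2 -0.4 -1.3] [-0.2  0.5 -0.1]
7 [-9.3 -1.7  7.1]
4 [-20.4  -3.3  16.6]
scene door_push [([622.1, 69.3, 172.4], 0.69)]
scene door_hinge [([617.8, 197.7, 117.1], 0.63), ([654.0, -318.2, 3.9], 0.46)]
scene grip []
side door_push [([625.4, 64.5, 177.0], 0.73), ([488.0, 261.5, 3.5], 0.21)]
side door_hinge [([617.7, 196.0, 119.0], 0.65)]
side grip [([660.8, -132.1, 113.8], 0.81)]
side trigger_face []
```

```bash
cat >> h.py <<'E'
G=np.array([659.5,-130,116.])
def gpose(x=0,y=0,z=0,flip=1,down=55):
    t=np.radians(35)
    GR=Ro.from_euler('z',YAW).as_matrix()@np.array([[np.cos(t),0,-np.sin(t)],[0,1,0],[np.sin(t),0,np.cos(t)]])
    return G+GR@[x,y,z], orient(YAW,np.radians(down),flip)
E
python3 - <<'E'
from h import *
p,o=doorpose(0,70,down=np.radians(62)); robot.servo_line(p,feed=200,rotation=o)
for f in(1,-1):
  for d in(55,60,65):
    for z in(110,50,-19):
      q=kin.ik(*gpose(0,10,z,f,d)); print(f,d,z,None if q is None else np.round(q,2))
print(np.round(robot.observe()["joints"],2),robot.observe()["t"])
E
```

```text
1 55 110 [ 0.84  0.28 -0.6   2.13 -0.43  0.26  2.43]
1 55 50 [ 1.    0.52 -0.89  2.08  0.78  0.19  1.31]
1 55 -19 [ 0.94  0.71 -0.91  2.03  1.44  0.26  0.72]
1 60 110 [ 0.67  0.26 -0.44  2.08 -0.3   0.37  2.26]
1 60 50 [ 0.56  0.38 -0.36  2.05 -0.28  0.26  2.24]
1 60 -19 [ 0.46  0.51 -0.3   2.   -0.31  0.17  2.27]
1 65 110 [ 0.57  0.27 -0.36  2.02 -0.16  0.48  2.11]
1 65 50 [ 0.45  0.38 -0.26  1.99 -0.18  0.38  2.12]
1 65 -19 [ 0.34  0.51 -0.17  1.95 -0.24  0.3   2.16]
-1 55 110 [-0.46  0.27  0.89  2.2  -1.23  0.53 -0.01]
-1 55 50 [ 0.09  0.34  0.21  2.14 -1.28  0.33  0.04]
-1 55 -19 [ 1.17  1.06 -1.33  2.02  1.66  0.68 -2.41]
-1 60 110 [-0.65  0.37  1.13  2.15 -1.13  0.66 -0.15]
-1 60 50 [-0.46  0.46  0.88  2.11 -1.28  0.6  -0.05]
-1 60 -19 [ 0.05  0.49  0.2   2.03 -1.14  0.31 -0.14]
-1 65 110 [-0.77  0.56  1.36  2.09 -1.16  0.89 -0.17]
-1 65 50 [-0.62  0.59  1.12  2.06 -1.23  0.77 -0.15]
-1 65 -19 [-0.3   0.57  0.65  1.99 -1.15  0.54 -0.22]
[-0.02  0.18 -0.15  2.24  0.1   0.23  1.49] 9.25
```

View pics/c.png

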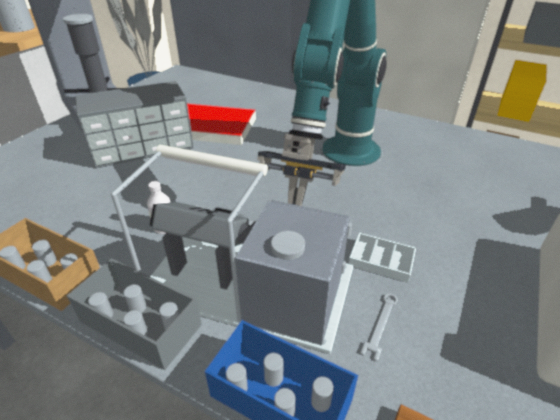

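The scene view shows the door closed flush: no panel juts out at (340,205) any more, and the gripper is clear in front. Next I move to a stand-off over the grip and measure it with the wrist camera.

```bash
python3 - <<'E'
from h import *
p,o=gpose(0,14,130,1,60); robot.servo_line(p,feed=200,rotation=o)
grip(1.0)
print(np.round(robot.observe()["joints"],2))
shot("wrist","e.png");find("wrist",["grip","trigger_face","lamp","chamber"])
p,o=gpose(0,-30,130,1,60); robot.servo_line(p,feed=200,rotation=o)
shot("wrist");find("wrist",["grip","trigger_face"])
shot("side");find("side",["grip","trigger_face","door_push"])
shot("scene");find("scene",["grip","trigger_face","door_push"])
print(robot.observe()["t"])
for a in((4,43,0),(0,17,0)):print(gpose(*a)[0])
E
```

```text
[ 0.64  0.21 -0.4   2.09 -0.35  0.4   2.3 ]
wrist grip [([659.2, -135.5, 114.4], 0.69)]
wrist trigger_face []
wrist lamp []
wrist chamber []
wrist grip [([660.1, -134.1, 114.5], 0.61)]
wrist trigger_face [([658.3, -90.2, 119.1], 0.64), ([653.6, -314.9, 0.1], 0.59)]
side grip [([657.6, -131.5, 117.8], 0.88)]
side trigger_face [([656.1, -88.9, 117.5], 0.41)]
side door_push []
scene grip [([661.5, -130.1, 113.7], 0.38)]
scene trigger_face []
scene door_push []
12.9083
[655.42822549 -87.06799779 118.29430575]
[ 656.61363352 -113.24682452  116.        ]
```

View pics/e.png

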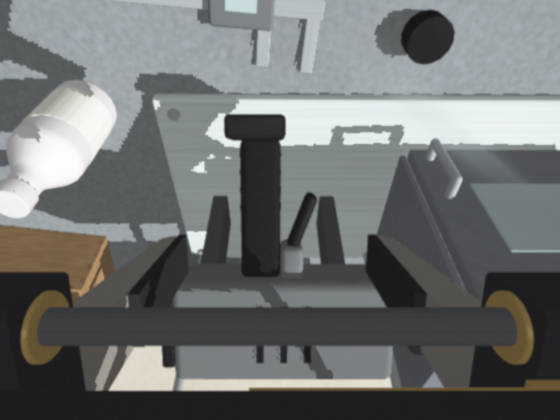

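The wrist view shows the grip bar spanning columns 243–281, with its foot at (255,125). The trigger leans out to (310,197), and the fingertips are at columns 220 and 330. I check the lateral position from the grip's edges.

```bash
python3 - <<'E'
from h import *
im=cv2.imread("pics/e.png",0)
for r in(165,185,245): print(r,im[r,232:292:2].tolist())
i=viewer.camera_info("wrist");R=np.array(i["R"]);K=np.array(i["camera_matrix"])
C=-R.T@np.array(i["t"])+gpose(0,44,0)[0]-gpose()[0]
t=np.radians(35);GR=Ro.from_euler('z',YAW).as_matrix()@np.array([[np.cos(t),0,-np.sin(t)],[0,1,0],[np.sin(t),0,np.cos(t)]])
c=GR.T@(C-G)
for u,v,z in((243,165,16),(281,165,16),(243,245,16),(281,245,16),(255,137,16),(315,197,12),(300,197,12)):
    d=GR.T@R.T@np.linalg.solve(K,[u,v,1]); print(u,v,(c+d*(z-c[2])/d[2]).round(1))
E
```

```text
165 [135, 134, 134, 135, 82, 27, 28, 35, 38, 39, 38, 39, 39, 39, 38, 38, 41, 40, 40, 40, 42, 44, 44, 45, 88, 134, 134, 136, 136, 136]
185 [138, 138, 137, 137, 89, 28, 30, 35, 39, 39, 40, 39, 39, 39, 40, 40, 40, 40, 40, 41, 40, 43, 45, 46, 89, 135, 137, 138, 137, 139]
245 [134, 133, 134, 134, 122, 39, 29, 35, 38, 40, 39, 39, 40, 40, 40, 41, 39, 40, 42, 41, 42, 44, 45, 44, 49, 65, 66, 64, 51, 45]
243 165 [-40.9 -14.3  16. ]
281 165 [-40.9  16.8  16. ]
243 245 [ 26.5 -15.3  16. ]
281 245 [26.5 16.9 16. ]
255 137 [-63.4  -4.3  16. ]
315 197 [-14.   45.5  12. ]
300 197 [-14.   32.9  12. ]
```

```bash
python3 - <<'E'
from h import *
def say(k):
    s=robot.observe();print(k,round(s["t"],2),np.round(s["contact_force"],1),round(s["grip_width"],3),s["grip_force"],np.round(s["joints"][5],2))
for a in((-2,14,130),(-2,14,-19),(-2,6,-19)):
    p,o=gpose(*a,1,62); robot.servo_line(p,feed=150 if a[2]>0 else 80,rotation=o); say(a)
    if np.linalg.norm(robot.observe()["contact_force"])>15: raise SystemExit
grip(0.0,30); say("sq")
shot("side");find("side",["trigger_face","grip"])
shot("wrist","g.png");find("wrist",["trigger_face"])
robot.hold(0.7); say("held")
E
```

```text
(-2, 14, 130) 13.35 [-1.1  0.3 -0.2] 0.997 0.0 0.44
(-2, 14, -19) 15.37 [ 0.1 -0.3 -0.3] 1.003 0.0 0.21
(-2, 6, -19) 15.62 [-0.1 -0.5 -0.2] 1.0 0.0 0.22
sq 16.39 [-1.1 -0.  -8.7] 0.496 30.014963150024414 0.22
side trigger_face []
side grip [([657.8, -129.0, 118.9], 0.56)]
wrist trigger_face [([657.2, -104.3, 117.9], 0.59)]
held 17.34 [  1.6  -4.8 -23.2] 0.495 30.023845732212067 0.22
```

View pics/g.png

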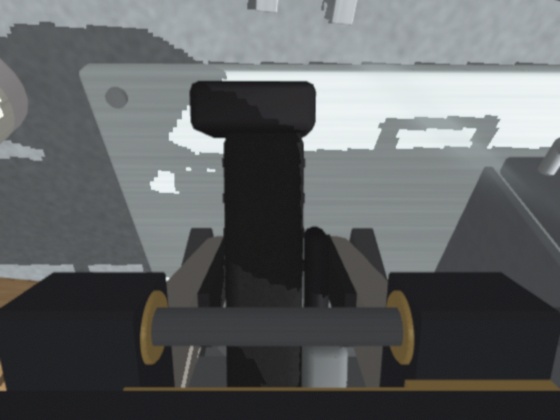

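The wrist view shows the grip (columns 225–303) between the fingers and the trigger (305–328) lying flat along it. The opening is 45.5 mm, which matches a full squeeze. I hold a little longer, then release and back out.

```bash
python3 - <<'E'
from h import *
def say(k):
    s=robot.observe();print(k,round(s["t"],2),np.round(s["contact_force"],1),round(s["grip_width"],3),s["grip_force"])
robot.hold(0.4); say("h"); robot.hold(0.3); say("h")
grip(1.0); say("open")
for a in((-2,14,-19),(-2,14,130),(-2,14,190)):
    p,o=gpose(*a,1,62); robot.servo_line(p,feed=80,rotation=o); say(a)
shot("wrist","k.png");find("wrist",["trigger_face"])
shot("side","l.png");find("side",["trigger_face","resin_mount","caliper","rinse_bottle","test_block","sample_tray"])
shot("scene");find("scene",["door_push","test_block","sample_tray","wrench","rinse_bottle"]); say("end")
E
```

```text
h 17.74 [  1.7  -5.3 -23.6] 0.496 30.023667812347412
h 18.04 [  1.8  -4.8 -23.4] 0.495 30.023510456085205
open 18.85 [ 0.6 -1.1 -0.3] 0.999 0.0
(-2, 14, -19) 19.1 [-0.   0.3  0. ] 0.999 0.0
(-2, 14, 130) 21.11 [ 0.5  0.4 -0.3] 1.005 0.0
(-2, 14, 190) 22.01 [-0.4  0.2  0.1] 1.001 0.0
wrist trigger_face [([661.7, -88.9, 120.8], 0.98)]
side trigger_face [([656.3, -86.9, 119.5], 0.56)]
side resin_mount [([524.4, -2.0, -3.3], 0.76)]
side caliper [([529.4, -202.0, -0.9], 0.72), ([622.0, 65.2, 173.1], 0.56)]
side rinse_bottle [([648.7, -313.1, -1.3], 0.96)]
side test_block [([662.6, -130.8, 114.6], 0.68)]
side sample_tray [([485.6, 261.0, 2.7], 0.98), ([622.1, 64.5, 174.5], 0.27)]
scene door_push [([619.8, 68.0, 171.7], 0.57)]
scene test_block [([752.5, 126.8, 215.5], 0.69)]
scene sample_tray [([485.0, 260.8, 2.2], 0.78)]
scene wrench [([676.8, 317.6, 0.2], 0.78)]
scene rinse_bottle [([656.5, -315.9, -3.2], 0.83)]
end 22.76 [-0.2  0.3  0.1] 1.003 0.0
```

View pics/k.png

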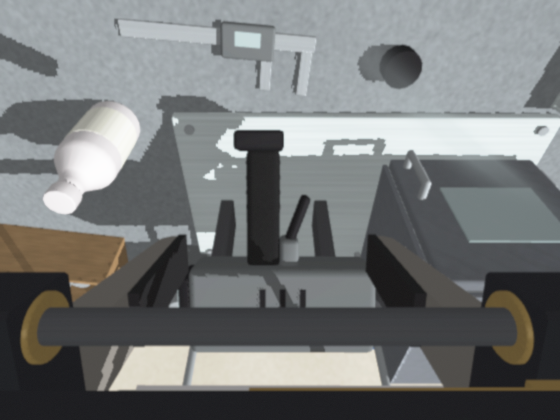

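View pics/l.png

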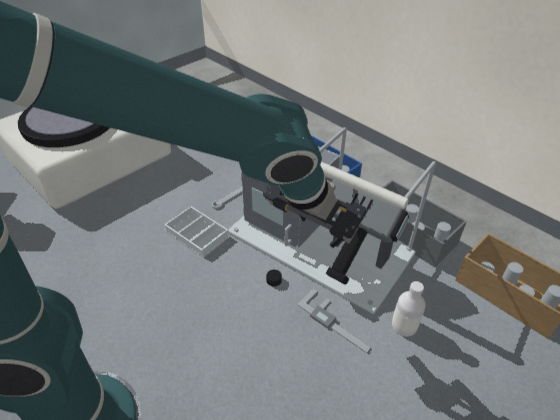

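The wrist view shows the trigger sprung back out, with its end at (305,200), and the door flush. The side view shows the bystanders unmoved and the arm touching nothing. I hand the job in.

```bash
python3 -c "
from h import *
print(robot.job_done())"
```

```text
the job is handed in; nothing more can be done
None
```

The door is shut on its catch, the trigger was fully squeezed for about 1.6 s and has sprung back, nothing else on the bench moved as far as the final camera checks show, and the job was handed in at about 23 s of the 48 s allowed.

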